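# Slide the nut rack through the sprung filings gate

## Task

Pass the rack of polished bone nuts along the chute and through the sprung gate in the filings fence: with one fingertip swing the gate open ahead of the rack and hold it while another finger, set behind the rack's front bar, pushes the rack into the gateway. Neither the gate nor a finger may touch the nuts standing along the rack's nose. Push on until the gate has sprung shut behind the rack, which stays flat and wholly in the chute and is never pinched or lifted, then take the hand clear, leaving the tools lying around undisturbed.

Things in the scene. Friction and masses are not known exactly. Their poses are not given: they have to be found in the camera images.
- chute: Fixed open-topped wooden chute, 575 long. Origin on the bench, mid-channel at the gate line; y = direction of travel, x across it, z up. Floor top at z 6, wall tops at z 30. Wall inner faces: x +50 all along; x -50 before the gate line (y < 0), set back to x -68 beyond it. Ends open at y -275 and +300. A thin fence 56 high leaves both sides at y 0 to 10, out to x -148 and +190.
- gate_hinge (a point): On the gate's upright hinge pin (radius 4), 30 above the bench; at x -60, y 0 in the chute's frame. Posts 60 high stand beside the channel at x -72 and x +55.
- gate (a joint): Gate angle about its pin, rad: 0 shut (leaf spans the channel along the chute's +x, against its stop), growing as the leaf swings on in the direction of travel, to 1.60 (along the set-back wall). It opens only that way. A spring shuts it, about 0.025 N m when shut, 0.05 when wide open: let go, it is shut again in about 0.25 s.
- gate_edge (a point): Middle of the gate's free edge. The leaf is a plain aluminium plate 4 thick reaching 108 from the hinge axis, from 9 to 56 above the bench; nothing above it. A finger that runs on past this edge loses the gate.
- rack: Loose pine rack, 0.3 to 0.6 kg, on the chute's floor before the gate, axes as the chute's. Origin under the middle of its base board, 94 wide (x), 110 long (y), 12 thick, corners rounded 5. At y +48 and -48 stand dowel end frames: posts 10 thick at x -40 and +40, a bar 10 thick across. A second row of nuts, up to 54 high, stands before the rear bar; the board is bare from y -28 to +43.
- bar (a point): Middle of the rack's front bar (dowel 10 thick along x, free between the posts from x -35 to +35), at x 0, y +48, z 30 in the rack's frame (36 above the bench). To be pushed from behind, its -y side.
- nose (a point): Middle of the front faces of the nuts on the rack's nose: x 0, y +60, z 28 in the rack's frame.
- nuts: Five bone nuts standing on end across the rack's nose, fixed to it (same origin and axes as the rack): the row spans x -34.5 to +34.5, y +55 to +60, z 7 to 49. So they stand 5 ahead of the base board's front edge, whose corners may touch the opened gate, and the gate may ride along the board's side. Neither gate nor fingers may touch the nuts.
- beam: Steel leveling beam 300 x 30 x 30, lying beyond the chute. Leave alone.
- sanding_block: Red aluminium sanding block 95 x 45 x 32. Leave alone.
- nut_file: Chrome nut file with wooden handle, 195 long, 13 high. Leave alone.
- spare_nut: A single bone nut 43 x 6 x 9 lying on the bench. Leave alone.
- polish_tin: Round tin, 54 across, 45 high. Leave alone.
- fret_hammer: Small fretting hammer, 200 long, 20 high. Leave alone.
Not all that is in view belongs to the job. What is shaped like the rack but blue is not meant.

How it is judged:
By the outcome, as a careful person would: the job done as asked, in the order asked, and still so for the second after the job is handed in, with the robot touching nothing.
It also fails if it takes over 42 s, if anything falls off the work surface, if the arm or the gripper's body presses on something with over 40 N, if the wrist force passes 120 N, or if a joint passes its speed limit or range.

## Robot

A 7-joint arm with a two-finger parallel gripper is mounted at the origin on the work surface. World frame = base frame: x ahead of the robot, y to its left, z up, the work surface at z = 0. Lengths are in m, angles in rad, forces in N, time in s.
With the tool pointing down it reaches from about 0.35 to 0.9 m from the base axis. Payload 19.9 kg.
Tool frame: the origin (TCP) lies on the centre line of the jaws, within the pads' length; the fingertips stand bot.nose_length ahead of it and the grasp point (between the pads) is the TCP (bot.nose_length is the distance from the TCP to the fingertips, in m); z points along the fingers, y is the direction in which the jaws open and shut (so a half turn about z gives the same grasp; the last joint's range is limited). The gripper opens to 85 mm and grips with 20 to 120 N. Pads are 22 mm wide; open, the fingers measure 114 mm over their backs; the gripper's body (76 mm by 85 mm) begins 54 mm behind the grasp point. The pads swing forward as they close: fully open they stand 13 mm farther back than shut.
Start: joints at [-1.323, 0.417, -0.01, 1.614, 0.005, 1.111, -0.053], TCP at [0.179, 0.599, 0.25] pointing down, gripper open.
Joint ranges: [-2.81, 2.81], [-0.39, 2.02], [-1.27, 1.25], [0.06, 2.57], [-1.19, 4.33], [0.19, 2], [-2.82, 2.82]. Speed limits (rad/s): [1.89, 1.89, 2.39, 2.39, 3.01, 3.01, 3.01].

## Interface

Orientations are given as a unit quaternion [x, y, z, w].
In Python, from bench import bot gives the robot as it stands. The module is installed in compiled form; this text tells all that it offers.
- The arm moves only by the tool servo_tool, never from a script. Its arguments are lists of equal length, an entry for each row: "rotation": the turn, a rotation vector about the tool's x, y, z in rad, a list of three; "offset": the shift along the tool's x, y, z in cm, a list of three; "jaw": the finger opening in cm, from 0 to 8.54. In form: {"rotation": [[rx, ry, rz], ...], "offset": [[tx, ty, tz], ...], "jaw": [jaw, ...]}. A call has 1 to 8 rows; each row shifts and turns the commanded pose from where the row before left it, along the tool's axes as they then stand; what a row does not reach is not made up. A row lasts 1/12 s, in which the tool goes at most 41.7 mm and 7.16 degrees, less where a joint would pass 70% of its speed; a pose out of reach is approached as far as the arm can. A call with a gripper value outside its range is refused whole. The fingers move at their own pace and stop on an object; "grip_force" is the grip in N (left out, the last holds). Time passes only in rows, so rows that do not move let the fingers close. It gives the time, the measured TCP pose, the force and the opening at its end, in the units of the state.
- bot.get_state(): the state, without advancing time (a new reading comes with each control period).
- bot.get_image(name): name is "scene" or "top"; returns a dict with "color" (420x560x3 uint8, red, green, blue), "fx", "fy", "cx", "cy" (pixels), "D" ([k1, k2, p1, p2, k3] as OpenCV has them; the pictures are not rectified), "rvec" (rotation vector, rad) and "tvec" (3), from world to camera coordinates, as OpenCV has them. Camera axes: x right, y down, z forward; pixel columns grow to the right and rows downward; lengths in m; the calibration is good to about 2 mm. A picture is of the moment at which its call begins. There is no depth.
- bot.finish_job(): hands the job in, once; it reports no verdict.
The state is a dict: "time_s": time; "qpos": joint angles; "joint_vel": joint speeds; "joint_torque": joint torques, N m; "position": TCP position; "tool_rot": TCP orientation; "ft_force": force on the tool from outside, world axes, zero at the start; "ft_torque": the same for the moment, N m; "gripper_width": opening from 0.0 (shut) to 1.0 (fully open).
Only numpy, scipy, OpenCV 4.12 (cv2) and the standard library are available. Lean on these libraries where they do the work, as an engineer would, in place of code of your own. Each camera call takes 0.05 s, during which the arm holds its last target. There are 200 camera calls.

## Working session

There is one attempt and no reset: what is moved stays moved. The work goes in short steps, Python scripts to look and compute and a tool call to move; the robot and the scene stay as the last step left them, time stands still between calls to the robot, and variables do not carry over. Pictures are saved under pics/ and viewed, about 8 in all and at most 12, crops included, and the job is handed in when it is done.

Besides the shell and the picture viewer there is one more tool, called after ">>>" as name(argument=value, ...), one argument or row to a line, values as JSON. servo_tool: Moves the arm, as the interface text tells. Its arguments: {"type":"object","properties":{"rotation":{"type":"array"},"offset":{"type":"array"},"jaw":{"type":"array"},"grip_force":{"type":"number"}},"required":["rotation","offset","jaw"]}

```bash
mkdir -p pics
python3 - <<'E'
from bench import bot
import cv2
print(bot.nose_length, bot.get_state())
for n in("scene","top"):
    d=bot.get_image(n); cv2.imwrite(f"pics/{n}0.png",cv2.cvtColor(d["color"],cv2.COLOR_RGB2BGR))
    print({k:v for k,v in d.items() if k!="color"})
E
```

```text
0.019 {'time_s': 0.0, 'qpos': array([-1.32251729,  0.41803574, -0.01031065,  1.61421541,  0.00470007,
        1.11072513, -0.05301105]), 'joint_vel': array([ 0.0004068 , -0.00108713,  0.00095074, -0.00110881, -0.0005878 ,
        0.00172893,  0.00341878]), 'joint_torque': array([-2.85425140e-04, -8.64434338e+01,  6.78416211e-01, -4.34897554e+01,
        1.89819792e-02,  7.41964759e-03,  4.10851590e-05]), 'position': array([0.17849192, 0.59859935, 0.24960435]), 'tool_rot': array([ 1.44380894e-01,  9.89521953e-01, -6.77950496e-04, -5.10128221e-05]), 'ft_force': array([ 0.97970116, -0.24537397, -0.38669817]), 'ft_torque': array([0.0057236 , 0.01015966, 0.01058684]), 'gripper_width': 0.9963695268208382}
{'fx': 441.8344064294156, 'fy': 441.8344064294156, 'cx': 280.225614533907, 'cy': 207.66563431319292, 'D': array([-0.13183436,  0.        ,  0.        ,  0.        ,  0.        ]), 'rvec': array([ 0.89176684,  2.56046248, -0.99346547]), 'tvec': array([ 0.44378146, -0.17201066,  1.41491957])}
{'fx': 458.9006265183098, 'fy': 458.9006265183098, 'cx': 285.8041274130309, 'cy': 205.40189404185548, 'D': array([-0.09493572,  0.        ,  0.        ,  0.        ,  0.        ]), 'rvec': array([ 2.11975749, -2.13370562,  0.23064609]), 'tvec': array([-0.07160861,  0.52602118,  0.97886157])}
```

View pics/scene0.png

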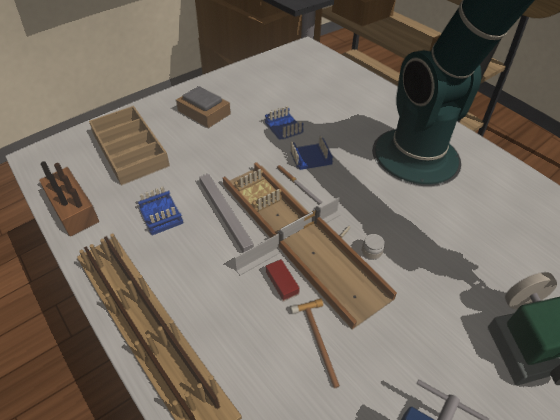

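View pics/top0.png

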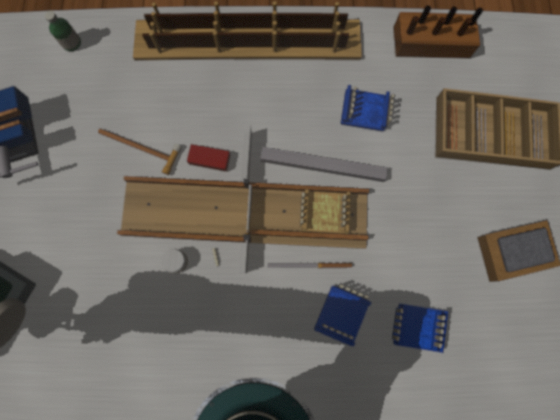

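The scene view shows the chute mid-table with the pine rack at its upper-left end. In the top view the chute runs right to left: gate at about u 249, rack at about (327,211), spare nut at (218,257) and tin at (177,260). I'll zoom in on the chute.

```bash
cat > h.py <<'E'
import numpy as np, cv2
from bench import bot
def K(d): return np.array([[d["fx"],0,d["cx"]],[0,d["fy"],d["cy"]],[0,0,1]])
def ray(d,uv):
    uv=np.array(uv,float).reshape(-1,1,2)
    n=cv2.undistortPoints(uv,K(d),d["D"])[:,0]
    R=cv2.Rodrigues(d["rvec"])[0]; c=-R.T@d["tvec"]
    return c, np.c_[n,np.ones(len(n))]@R
def onz(d,uv,z):
    c,r=ray(d,uv); return c+r*((z-c[2])/r[:,2])[:,None]
def proj(d,P): return cv2.projectPoints(np.array(P,float).reshape(-1,3),d["rvec"],d["tvec"],K(d),d["D"])[0][:,0]
E
python3 - <<'E'
from h import *
d=bot.get_image("top")
im=cv2.cvtColor(d["color"],cv2.COLOR_RGB2BGR)[120:280,110:400]
im=cv2.convertScaleAbs(cv2.resize(im,None,fx=2.75,fy=2.75,interpolation=cv2.INTER_CUBIC),alpha=1.7)
cv2.imwrite("pics/top1.png",im)
E
```

```text
(no output)
```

View pics/top1.png

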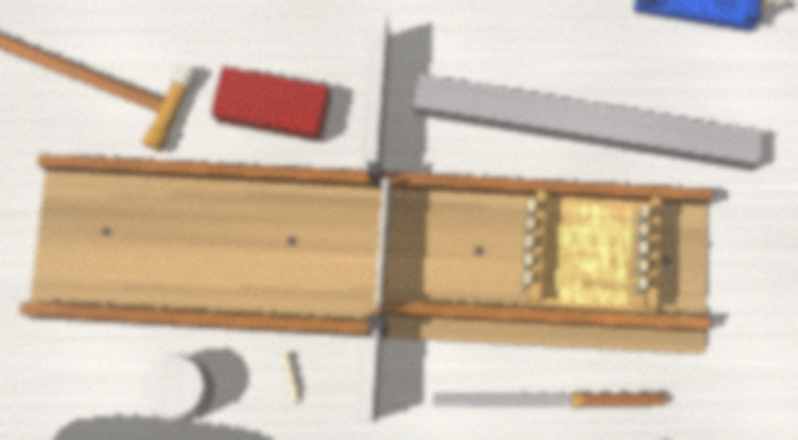

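Run:
```python
from h import *
d=bot.get_image("top")
f=lambda L,z:onz(d,np.array(L)/2.75+[110,120]-[.3,.3],z)
np.set_printoptions(precision=4,suppress=True)
up=f([[40,160],[375,177],[390,180],[713,195]],.03); print("upwall",up)
lo=f([[22,309],[370,327],[390,306],[710,322]],.03); print("lowall",lo)
print("fence ends top",f([[386,18],[376,418]],.056))
print("gate top",f([[385,180],[380,306]],.056))
print("nuts front top",f([[533,200],[525,290]],.055))
print("frontposts top",f([[543,195],[537,297]],.041+.006))
print("rear posts", f([[658,202],[652,305]],.047))
# wall masks
hsv=cv2.cvtColor(d["color"],cv2.COLOR_RGB2HSV)
for p in [(200,120+int(160/2.75)+3),(180,235),(300,234),(300,200)]:print(p,hsv[p[1]-3:p[1]+4,p[0]].tolist())
```

```text
upwall [[ 0.5974  0.3019  0.03  ]
 [ 0.5809  0.0162  0.03  ]
 [ 0.5782  0.0035  0.03  ]
 [ 0.5643 -0.2695  0.03  ]]
lowall [[ 0.4697  0.3094  0.03  ]
 [ 0.4538  0.0192  0.03  ]
 [ 0.4712  0.0029  0.03  ]
 [ 0.4561 -0.2623  0.03  ]]
fence ends top [[0.7129 0.0065 0.056 ]
 [0.3779 0.0121 0.056 ]]
gate top [[0.5719 0.0062 0.056 ]
 [0.4675 0.0095 0.056 ]]
nuts front top [[ 0.5547 -0.1152  0.055 ]
 [ 0.4801 -0.1076  0.055 ]]
frontposts top [[ 0.5608 -0.1241  0.047 ]
 [ 0.4755 -0.1177  0.047 ]]
rear posts [[ 0.5545 -0.2196  0.047 ]
 [ 0.4683 -0.2117  0.047 ]]
(200, 181) [[17, 18, 131], [16, 38, 114], [13, 93, 104], [13, 139, 103], [13, 150, 104], [13, 143, 96], [14, 136, 77]]
(180, 235) [[17, 102, 85], [14, 129, 87], [14, 140, 100], [14, 151, 105], [14, 146, 105], [13, 126, 97], [13, 72, 96]]
(300, 234) [[16, 121, 93], [14, 139, 101], [14, 145, 107], [14, 151, 105], [13, 143, 100], [14, 130, 86], [16, 112, 89]]
(300, 200) [[18, 95, 110], [19, 98, 109], [18, 95, 113], [18, 93, 112], [18, 94, 111], [18, 96, 106], [18, 92, 108]]
```

Run:
```python
from h import *
np.set_printoptions(precision=4,suppress=True)
d=bot.get_image("top")
hsv=cv2.cvtColor(d["color"],cv2.COLOR_RGB2HSV); S=hsv[...,1].astype(float)
def line(u0,v0,u1,v1,n=6):
    P=[]
    for u in range(u0,u1):
        vc=v0+(v1-v0)*(u-u0)/(u1-u0); vs=np.arange(int(round(vc))-n,int(round(vc))+n+1)
        w=np.clip(S[vs,u]-115,0,None)
        if w.sum()>40: P.append((u,(w*vs).sum()/w.sum()))
    Q=onz(d,P,.03); a=np.polyfit(Q[:,1],Q[:,0],1); r=Q[:,0]-np.polyval(a,Q[:,1])
    k=abs(r)<.002; a=np.polyfit(Q[k,1],Q[k,0],1); print(len(P),k.sum(),"x=%.4f y + %.4f"%tuple(a),"deg",np.degrees(np.arctan(a[0])),r.std())
c=lambda u,v:(int(round(u/2.75+110)),int(round(v/2.75+120)))
line(*c(50,161),*c(365,177));line(*c(400,180),*c(700,195));line(*c(30,309),*c(360,326));line(*c(400,306),*c(700,322))
g=cv2.cvtColor(d["color"],cv2.COLOR_RGB2GRAY)
for n,(a,b,cc,e) in {"rack":(100,165,295,365),"gate":(120,280,236,262)}.items():
    cv2.imwrite(f"pics/{n}1.png",cv2.convertScaleAbs(cv2.resize(cv2.cvtColor(d["color"],cv2.COLOR_RGB2BGR)[a if n=="gate" else 180:b if n=="gate" else 245,cc:e],None,fx=8 if n=="rack" else 4,fy=8 if n=="rack" else 4,interpolation=cv2.INTER_CUBIC),alpha=1.7))
A=cv2.imread("pics/rack1.png");B=cv2.imread("pics/gate1.png")
H=max(A.shape[0],B.shape[0]);p=lambda I:cv2.copyMakeBorder(I,0,H-I.shape[0],0,0,cv2.BORDER_CONSTANT)
C=np.hstack([p(A),p(B)]);cv2.imwrite("pics/c.png",C[:600]);print(C.shape)
```

```text
109 109 x=0.0598 y + 0.5783 deg 3.4229293888318195 0.00028249803321797113
110 107 x=0.0588 y + 0.5787 deg 3.367415547088103 0.00079378115621602
120 120 x=0.0576 y + 0.4529 deg 3.2992147283717057 0.0002105406692616898
110 110 x=0.0545 y + 0.4703 deg 3.121190361654306 0.0004995667222227403
(640, 664, 3)
```

View pics/c.png

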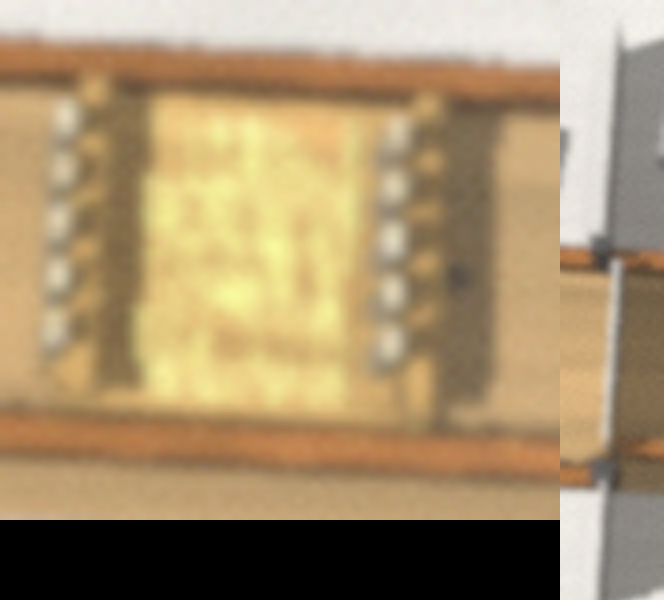

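Chute frame: O ≈ (0.525, 0.0075), y axis 3.3° off world y towards +x, and hinge on the robot side. The front bar is at y_c ≈ -128 and the nose at about -116.

Plan: yaw the jaws about 12°. The rear finger then pushes mid-bar, while the front finger leads toward the hinge side and opens the gate.

>>> servo_tool(
  rotation=[
    [0,0,-0.11],
    [0,0,-0.11],
    [0,0,-0.11],
    [0,0,-0.11],
    [0,0,0],
    [0,0,0],
    [0,0,0],
    [0,0,0],
  ],
  offset=[
    [0,0,0],
    [0,0,0],
    [0,0,0],
    [0,0,0],
    [-0.89,-3.12,0],
    [-0.89,-3.12,0],
    [-0.89,-3.12,0],
    [-0.89,-3.12,0],
  ],
  jaw=[5,5,5,5,5,5,5,5],
)

```text
time_s: 0.92
position: [0.2329, 0.4794, 0.2501]
tool_rot: [-0.075, 0.997, -0.0, -0.0]
ft_force: [0.7, -0.1, -0.3]
gripper_width: 0.583
```

>>> servo_tool(
  rotation=[
    [0,0,0],
    [0,0,0],
    [0,0,0],
    [0,0,0],
    [0,0,0],
    [0,0,0],
    [0,0,0],
    [0,0,0],
  ],
  offset=[
    [-0.89,-3.12,0],
    [-0.89,-3.12,0],
    [-0.89,-3.12,0],
    [-0.89,-3.12,0],
    [-0.89,-3.12,0],
    [-0.89,-3.12,0],
    [-0.89,-3.12,0],
    [-0.89,-3.12,0],
  ],
  jaw=[5,5,5,5,5,5,5,5],
)

```text
time_s: 1.58
position: [0.3406, 0.2432, 0.2504]
tool_rot: [-0.075, 0.997, 0.0, 0.0]
ft_force: [0.8, 0.9, -0.3]
gripper_width: 0.588
```

>>> servo_tool(
  rotation=[
    [0,0,0],
    [0,0,0],
    [0,0,0],
    [0,0,0],
    [0,0,0],
    [0,0,0],
    [0,0,0],
    [0,0,0],
  ],
  offset=[
    [-0.89,-3.12,0],
    [-0.89,-3.12,0],
    [-0.89,-3.12,0],
    [-0.89,-3.12,0],
    [-0.89,-3.12,0],
    [-0.89,-3.12,0],
    [-0.89,-3.12,0],
    [-0.89,-3.12,0],
  ],
  jaw=[5,5,5,5,5,5,5,5],
)

```text
time_s: 2.25
position: [0.4483, 0.007, 0.2505]
tool_rot: [-0.075, 0.997, 0.0, 0.0]
ft_force: [0.4, 0.7, -0.2]
gripper_width: 0.582
```

>>> servo_tool(
  rotation=[
    [0,0,0],
    [0,0,0],
    [0,0,0],
    [0,0,0],
    [0,0,0],
    [0,0,0],
    [0,0,0],
    [0,0,0],
  ],
  offset=[
    [-0.6,-2.0,2.0],
    [-0.6,-2.0,2.0],
    [-0.6,-2.0,2.0],
    [-0.6,-2.0,2.0],
    [-0.6,-2.0,2.0],
    [-0.5,-1.8,2.0],
    [0,0,0],
    [0,0,0],
  ],
  jaw=[5,5,5,5,5,5,5,5],
)

```text
time_s: 2.92
position: [0.4997, -0.1037, 0.1294]
tool_rot: [-0.074, 0.997, -0.0, -0.001]
ft_force: [-0.4, -0.7, 0.3]
gripper_width: 0.592
```

Run:
```python
from h import *
d=bot.get_image("scene"); s=bot.get_state(); p=s["position"]; print(p,s["gripper_width"])
ux,uy=proj(d,p)[0].astype(int); print(ux,uy, proj(d,p+[0,0,-.019]))
x0,y0=ux-55,uy-45
im=cv2.cvtColor(d["color"],cv2.COLOR_RGB2BGR)[y0:y0+90,x0:x0+110]
cv2.imwrite("pics/hov.png",cv2.convertScaleAbs(cv2.resize(im,None,fx=6,fy=6,interpolation=cv2.INTER_CUBIC),alpha=1.6)); print(x0,y0)
```

```text
[ 0.50004799 -0.1028188   0.13027093] 0.5829825433645149
276 171 [[276.77882014 177.20563183]]
221 126
```

View pics/hov.png

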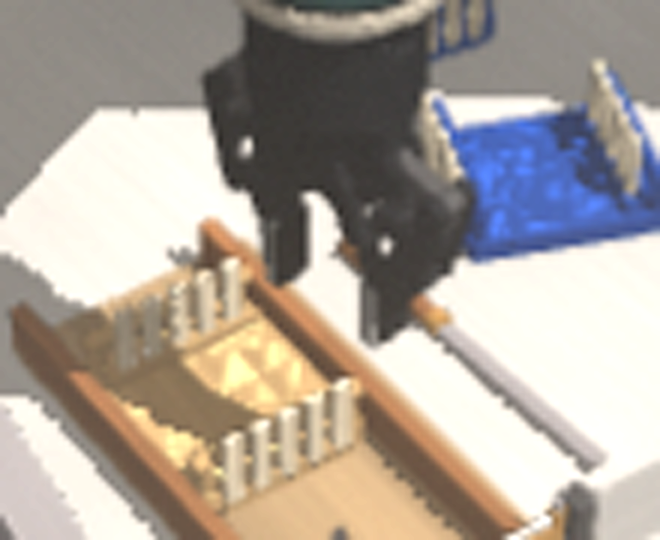

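The tip midpoint is at about (276,177), which matches TCP−19 mm. The knuckles bulge only about 43 mm above the tips, so they clear the gate's top. Next I lower the hand behind the bar.

>>> servo_tool(
  rotation=[
    [0,0,0],
    [0,0,0],
    [0,0,0],
    [0,0,0],
    [0,0,0],
    [0,0,0],
    [0,0,0],
    [0,0,0],
  ],
  offset=[
    [-0.1,-0.4,0],
    [0,-0.4,0],
    [0,0,1.5],
    [0,0,1.5],
    [0,0,1.5],
    [0,0,1.0],
    [0,0,0.5],
    [0,0,0],
  ],
  jaw=[5,5,5,5,5,5,5,5],
)

```text
time_s: 3.63
position: [0.5022, -0.1105, 0.07]
tool_rot: [-0.075, 0.997, 0.0, -0.0]
ft_force: [0.1, 0.7, 1.3]
gripper_width: 0.588
```

Run:
```python
from h import *
d=bot.get_image("scene"); s=bot.get_state(); p=s["position"]; print(p,s["ft_force"])
th=np.radians(3.3);R=np.array([[np.cos(th),np.sin(th)],[-np.sin(th),np.cos(th)]]);print("chute frame",R.T@(p[:2]-[.5248,.0075]))
ux,uy=proj(d,[p[0],p[1],.03])[0].astype(int)
x0,y0=ux-45,uy-50
im=cv2.cvtColor(d["color"],cv2.COLOR_RGB2BGR)[y0:y0+85,x0:x0+110]
cv2.imwrite("pics/hov2.png",cv2.convertScaleAbs(cv2.resize(im,None,fx=7,fy=7,interpolation=cv2.INTER_CUBIC),alpha=1.7)); print(x0,y0)
```

```text
[ 0.50249177 -0.11062098  0.07055548] [ 0.59826033 -0.23558158  0.86059849]
chute frame [-0.01547172 -0.11920926]
229 147
```

View pics/hov2.png

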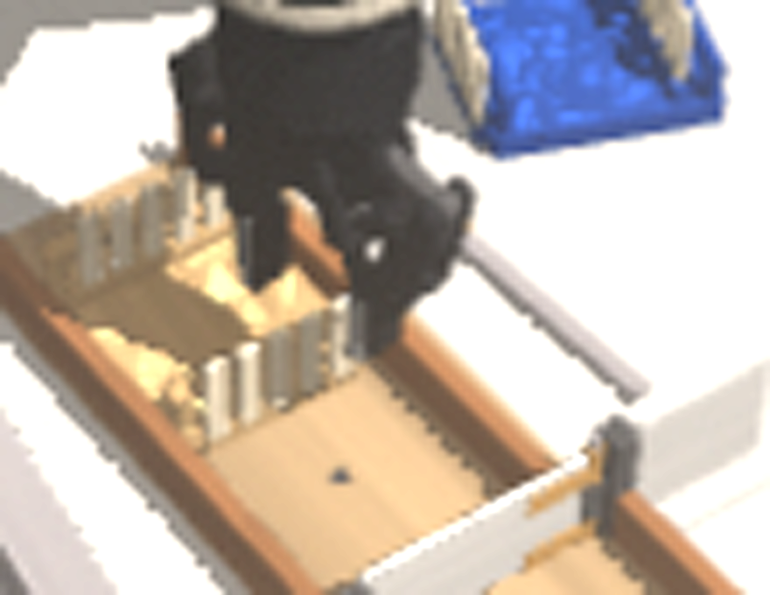

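The rear finger is behind the front bar and the front finger is well ahead of the nuts, with both clear. I'll finish the descent and start pushing.

>>> servo_tool(
  rotation=[
    [0,0,0],
    [0,0,0],
    [0,0,0],
    [0,0,0],
    [0,0,0],
    [0,0,0],
    [0,0,0],
    [0,0,0],
  ],
  offset=[
    [0,0,0.8],
    [0,0,0.8],
    [0,0,0.7],
    [0,0,0.35],
    [0,0,0],
    [-0.06,0.3,0],
    [-0.06,0.3,0],
    [-0.06,0.3,0],
  ],
  jaw=[5,5,5,5,5,5,5,5],
)

```text
time_s: 4.35
position: [0.5031, -0.1012, 0.0441]
tool_rot: [-0.075, 0.997, -0.0, 0.0]
ft_force: [0.7, -1.3, -0.6]
gripper_width: 0.586
```

>>> servo_tool(
  rotation=[
    [0,0,0],
    [0,0,0],
    [0,0,0],
    [0,0,0],
    [0,0,0],
    [0,0,0],
    [0,0,0],
    [0,0,0],
  ],
  offset=[
    [-0.08,0.39,0],
    [-0.08,0.39,0],
    [-0.08,0.39,0],
    [-0.08,0.39,0],
    [-0.08,0.39,0],
    [-0.08,0.39,0],
    [-0.08,0.39,0],
    [-0.08,0.39,0],
  ],
  jaw=[5,5,5,5,5,5,5,5],
)

```text
time_s: 5.02
position: [0.5046, -0.0693, 0.0439]
tool_rot: [-0.075, 0.997, -0.0, 0.0]
ft_force: [0.1, -4.1, 1.3]
gripper_width: 0.588
```

>>> servo_tool(
  rotation=[
    [0,0,0],
    [0,0,0],
    [0,0,0],
    [0,0,0],
    [0,0,0],
    [0,0,0],
    [0,0,0],
    [0,0,0],
  ],
  offset=[
    [-0.1,0.49,0],
    [-0.1,0.49,0],
    [-0.1,0.49,0],
    [-0.1,0.49,0],
    [-0.1,0.49,0],
    [-0.1,0.49,0],
    [-0.1,0.49,0],
    [-0.1,0.49,0],
  ],
  jaw=[5,5,5,5,5,5,5,5],
)

```text
time_s: 5.68
position: [0.5066, -0.0292, 0.0438]
tool_rot: [-0.075, 0.997, -0.0, -0.0]
ft_force: [0.4, -4.8, 1.2]
gripper_width: 0.588
```

>>> servo_tool(
  rotation=[
    [0,0,0],
    [0,0,0],
    [0,0,0],
    [0,0,0],
    [0,0,0],
    [0,0,0],
    [0,0,0],
    [0,0,0],
  ],
  offset=[
    [-0.1,0.49,0],
    [-0.1,0.49,0],
    [-0.1,0.49,0],
    [-0.1,0.49,0],
    [-0.1,0.49,0],
    [-0.1,0.49,0],
    [0,0,0],
    [0,0,0],
  ],
  jaw=[5,5,5,5,5,5,5,5],
)

```text
time_s: 6.35
position: [0.5081, 0.001, 0.0438]
tool_rot: [-0.075, 0.997, 0.0, 0.0]
ft_force: [1.3, 0.6, 0.2]
gripper_width: 0.585
```

```bash
cat > look.py <<'E'
from h import *
import sys
d=bot.get_image("scene"); s=bot.get_state(); p=s["position"]; print(p,s["ft_force"])
th=np.radians(3.3);R=np.array([[np.cos(th),np.sin(th)],[-np.sin(th),np.cos(th)]]);print("chute frame",R.T@(p[:2]-[.5248,.0075]))
ux,uy=proj(d,[p[0],p[1],.03])[0].astype(int)
x0,y0=ux-55,uy-40
im=cv2.cvtColor(d["color"],cv2.COLOR_RGB2BGR)[y0:y0+85,x0:x0+110]
cv2.imwrite(f"pics/{sys.argv[1]}.png",cv2.convertScaleAbs(cv2.resize(im,None,fx=7,fy=7,interpolation=cv2.INTER_CUBIC),alpha=1.7)); print(x0,y0)
E
python3 look.py p1
```

```text
[0.50810394 0.00073024 0.04377031] [ 0.74829579 -0.53510809  0.18099421]
chute frame [-0.01627868 -0.00771963]
243 181
```

View pics/p1.png

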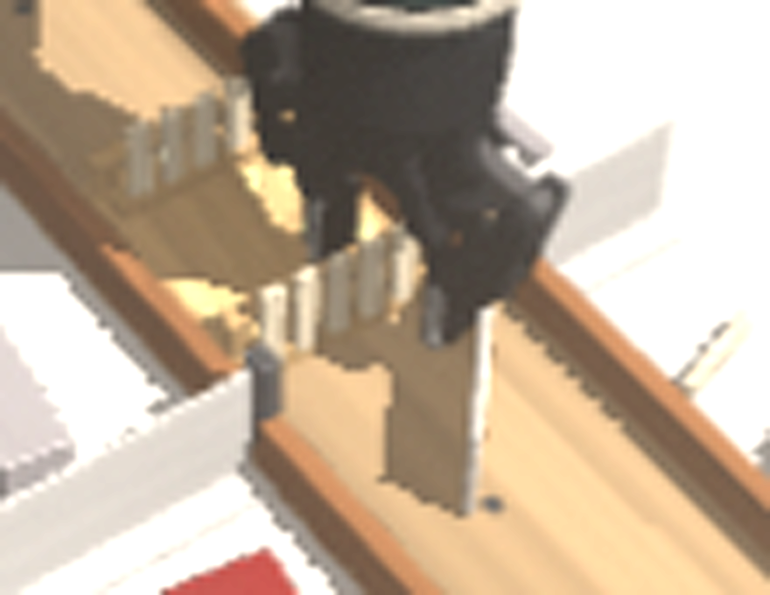

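The picture shows the front fingertip holding the gate open at about 50–60° with its free edge near (475,510). The nuts are clear behind it and the rear finger is against the bar. Pushing on.

>>> servo_tool(
  rotation=[
    [0,0,0],
    [0,0,0],
    [0,0,0],
    [0,0,0],
    [0,0,0],
    [0,0,0],
    [0,0,0],
    [0,0,0],
  ],
  offset=[
    [-0.1,0.49,0],
    [-0.1,0.49,0],
    [-0.1,0.49,0],
    [-0.1,0.49,0],
    [-0.1,0.49,0],
    [-0.1,0.49,0],
    [-0.1,0.49,0],
    [-0.1,0.49,0],
  ],
  jaw=[5,5,5,5,5,5,5,5],
)

```text
time_s: 7.07
position: [0.5101, 0.0408, 0.0438]
tool_rot: [-0.075, 0.997, -0.0, -0.0]
ft_force: [-0.1, -3.2, 0.7]
gripper_width: 0.583
```

```bash
python3 look.py p2
```

```text
[0.51015415 0.04192256 0.04376917] [ 0.79984172 -0.61383545  0.22318228]
chute frame [-0.01660306  0.0335224 ]
252 191
```

View pics/p2.png

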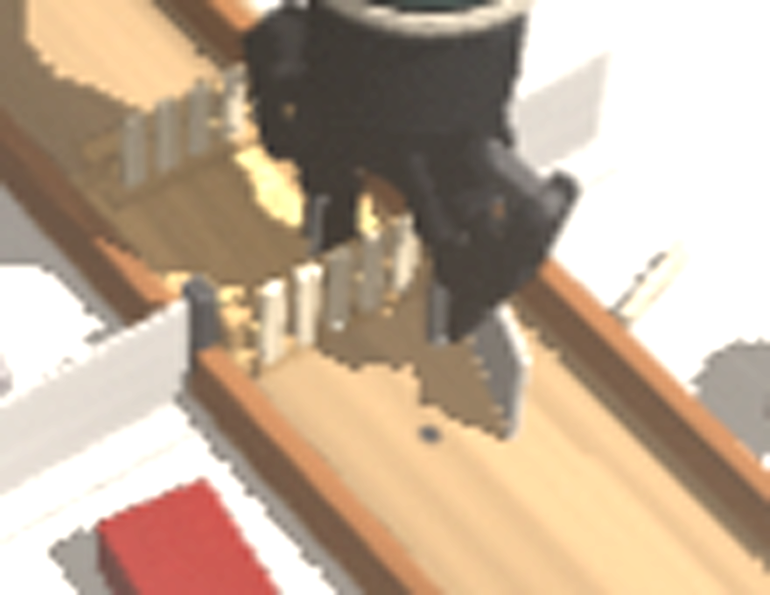

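The gate is held at about 70° with the nose about 28 mm past the gate line and the nuts clear (row at about (265–410,220–330)). Next comes the handover to the board's corner.

>>> servo_tool(
  rotation=[
    [0,0,0],
    [0,0,0],
    [0,0,0],
    [0,0,0],
    [0,0,0],
    [0,0,0],
    [0,0,0],
    [0,0,0],
  ],
  offset=[
    [-0.1,0.49,0],
    [-0.1,0.49,0],
    [-0.1,0.49,0],
    [-0.1,0.49,0],
    [-0.1,0.49,0],
    [-0.1,0.49,0],
    [-0.1,0.49,0],
    [-0.1,0.49,0],
  ],
  jaw=[5,5,5,5,5,5,5,5],
)

```text
time_s: 7.78
position: [0.5122, 0.0807, 0.0438]
tool_rot: [-0.075, 0.997, -0.0, 0.0]
ft_force: [0.6, -3.6, -0.2]
gripper_width: 0.584
```

```bash
python3 look.py p3
```

```text
[0.51219902 0.08183404 0.04377955] [-0.04326274 -0.94174515  0.61399637]
chute frame [-0.01685905  0.07348541]
262 201
```

View pics/p3.png

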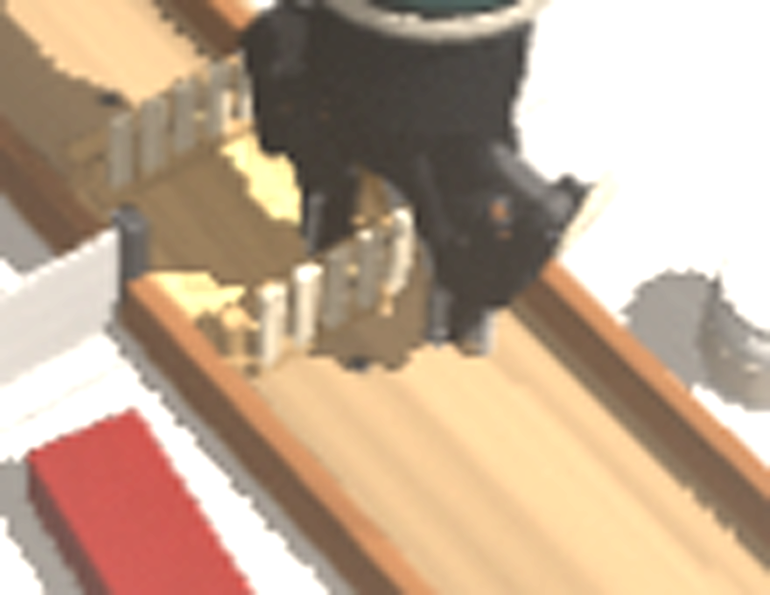

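The leaf edge now lies at about (485,335), alongside the board and front finger. The nuts are clear and the rack is straight. Pushing on.

>>> servo_tool(
  rotation=[
    [0,0,0],
    [0,0,0],
    [0,0,0],
    [0,0,0],
    [0,0,0],
    [0,0,0],
    [0,0,0],
    [0,0,0],
  ],
  offset=[
    [-0.12,0.59,0],
    [-0.12,0.59,0],
    [-0.12,0.59,0],
    [-0.12,0.59,0],
    [-0.12,0.59,0],
    [-0.12,0.59,0],
    [-0.12,0.59,0],
    [-0.12,0.59,0],
  ],
  jaw=[5,5,5,5,5,5,5,5],
)

```text
time_s: 8.5
position: [0.5146, 0.1289, 0.0438]
tool_rot: [-0.075, 0.997, -0.0, -0.0]
ft_force: [-1.0, -3.0, 1.2]
gripper_width: 0.585
```

>>> servo_tool(
  rotation=[
    [0,0,0],
    [0,0,0],
    [0,0,0],
    [0,0,0],
    [0,0,0],
    [0,0,0],
    [0,0,0],
    [0,0,0],
  ],
  offset=[
    [-0.12,0.59,0],
    [-0.12,0.59,0],
    [-0.12,0.59,0],
    [-0.12,0.59,0],
    [-0.12,0.59,0],
    [-0.12,0.59,0],
    [-0.12,0.59,0],
    [-0.12,0.59,0],
  ],
  jaw=[5,5,5,5,5,5,5,5],
)

```text
time_s: 9.17
position: [0.517, 0.177, 0.0438]
tool_rot: [-0.075, 0.997, -0.0, -0.0]
ft_force: [-0.3, -3.5, -0.3]
gripper_width: 0.586
```

>>> servo_tool(
  rotation=[
    [0,0,0],
    [0,0,0],
    [0,0,0],
    [0,0,0],
    [0,0,0],
    [0,0,0],
    [0,0,0],
    [0,0,0],
  ],
  offset=[
    [-0.12,0.59,0],
    [-0.12,0.59,0],
    [-0.12,0.59,0],
    [-0.12,0.59,0],
    [-0.12,0.59,0],
    [-0.12,0.59,0],
    [-0.12,0.59,0],
    [-0.12,0.59,0],
  ],
  jaw=[5,5,5,5,5,5,5,5],
)

```text
time_s: 9.83
position: [0.5194, 0.2251, 0.0438]
tool_rot: [-0.075, 0.997, -0.0, -0.0]
ft_force: [0.4, -4.2, 0.4]
gripper_width: 0.584
```

>>> servo_tool(
  rotation=[
    [0,0,0],
    [0,0,0],
    [0,0,0],
    [0,0,0],
    [0,0,0],
    [0,0,0],
    [0,0,0],
    [0,0,0],
  ],
  offset=[
    [-0.1,0.49,0],
    [-0.1,0.49,0],
    [-0.1,0.49,0],
    [-0.08,0.39,0],
    [-0.08,0.39,0],
    [-0.06,0.29,0],
    [-0.04,0.2,0],
    [0,0,0],
  ],
  jaw=[5,5,5,5,5,5,5,5],
)

```text
time_s: 10.5
position: [0.5209, 0.253, 0.0438]
tool_rot: [-0.075, 0.997, 0.0, 0.0]
ft_force: [0.6, -1.9, 0.8]
gripper_width: 0.586
```

```bash
sed -i 's/ux-55,uy-40/ux-75,uy-55/; s/y0+85,x0:x0+110/y0+85,x0:x0+120/; s/fx=7,fy=7/fx=6,fy=6/' look.py; python3 look.py p4
```

```text
[0.52087735 0.2527653  0.04380449] [ 0.08097246  0.32326015 -0.11220806]
chute frame [-0.0180346  0.2446328]
288 232
```

View pics/p4.png

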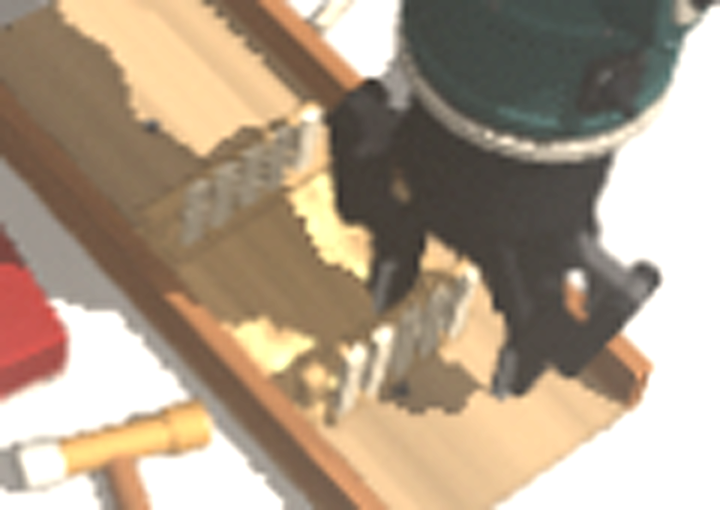

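The rack is straight in the channel with nothing alongside it. Its rear edge is about 125 mm past the gate line, beyond the leaf's 108 mm reach. I'll back off the bar a little, then lift straight up.

>>> servo_tool(
  rotation=[
    [0,0,0],
    [0,0,0],
    [0,0,0],
    [0,0,0],
    [0,0,0],
    [0,0,0],
    [0,0,0],
    [0,0,0],
  ],
  offset=[
    [0.08,-0.4,0],
    [0.08,-0.4,0],
    [0,0,0],
    [0,0,-0.8],
    [0,0,-1.5],
    [0,0,-2.5],
    [0,0,-3],
    [0,0,-3],
  ],
  jaw=[5,5,5,5,5,5,5,5],
)

```text
time_s: 11.22
position: [0.5202, 0.2441, 0.1534]
tool_rot: [-0.075, 0.997, -0.0, -0.0]
ft_force: [-0.0, 0.3, -0.0]
gripper_width: 0.588
```

>>> servo_tool(
  rotation=[
    [0,0,0],
    [0,0,0],
    [0,0,0],
    [0,0,0],
    [0,0,0],
    [0,0,0],
    [0,0,0],
    [0,0,0],
  ],
  offset=[
    [0,0,-3],
    [0,0,-3],
    [0,0,-3],
    [1.5,3,0],
    [1.5,3,0],
    [1.5,3,0],
    [1.5,3,0],
    [0,0,0],
  ],
  jaw=[5,5,5,5,5,5,5,5],
)

```text
time_s: 11.88
position: [0.4389, 0.3596, 0.2422]
tool_rot: [-0.079, 0.997, 0.001, -0.001]
ft_force: [-0.3, 0.8, 0.1]
gripper_width: 0.582
```

Run:
```python
from h import *
s=bot.get_state();print(s["position"],s["ft_force"],s["time_s"])
r=[]
for n,(a,b,c,e) in {"top":(110,285,95,400),"scene":(130,330,170,410)}.items():
    d=bot.get_image(n); im=cv2.cvtColor(d["color"],cv2.COLOR_RGB2BGR)[a:b,c:e]
    r.append(cv2.convertScaleAbs(cv2.resize(im,(520,int(520*(b-a)/(e-c))),interpolation=cv2.INTER_CUBIC),alpha=1.6))
I=np.vstack(r);print(I.shape);cv2.imwrite("pics/fin.png",cv2.resize(I,None,fx=590/I.shape[0],fy=590/I.shape[0]))
```

```text
[0.43889056 0.35964505 0.24219474] [-0.34338661  0.76589989  0.12766581] 11.8833
(731, 520, 3)
```

View pics/fin.png

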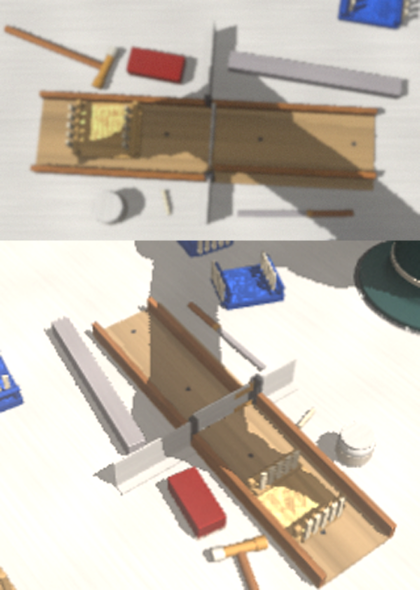

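The final view shows the gate shut across the channel. The rack lies flat and straight beyond it, inside the open end, and the tools are where they were. The hand is clear, so I'll hand the job in.

```bash
python3 -c "
from bench import bot
print(bot.finish_job())"
```

```text
the job is handed in; nothing more can be done
None
```

The rack went along the chute and through the gate, and the job was handed in at about 12 s of the 42 s allowed. The front fingertip swung the gate open ahead of the rack and held it. The rear finger, behind the middle of the front bar, pushed the rack on until its rear edge was about 125 mm past the gate line. I then backed off the bar a few millimetres and lifted the hand clear.

- **Final pictures (both cameras):** the gate is shut behind the rack. The rack lies flat and straight, wholly inside the chute, and the tools look undisturbed.
- **Forces:** the readings taken at the end of each move never passed about 5 N while pushing.
- **Nuts:** none of the pictures taken during the push showed the gate or a finger touching them.
- **Not seen directly:** the hand hid the moment the gate passed from the fingertip to the board's corner, and the moment it sprang shut. I know the gate shut only from the final pictures.

No check failed.

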